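# Vent the load-lock

### The job

Vent the load-lock: with a fingertip push the pump valve's lever (its pipe ends in the elbow that bends down into the base plate) a quarter turn to its closed stop, square across its pipe, and only then push the vent valve's lever (its pipe ends in the small ribbed brass silencer) a quarter turn to its open stop, in line with its pipe. Push the levers only, never take one between the fingers, and leave the gauge valve (its pipe ends in the white box-shaped gauge head) and the loose things standing about as they are.

Things in the scene. Friction and masses are not known exactly. Their poses are not given: they have to be found in the camera images.
- pump_pivot (a point): Point on the turning axis of the pump valve's lever, at the lever's mid height (120 mm above the table). Three like ball valves, steel, stem up, stand in a row 155 mm apart on one manifold tube, in any order; the pump branch ends in a steel elbow going down into the plate. Its frame does not turn with the lever: +x runs along the pipe towards the manifold, -x towards the branch's far end, +y to the side where a closed lever points, z up.
- pump_handle: Lever of the pump valve: flat steel bar with a black sleeve, the sleeve 75 mm long, 18 mm wide and 10 mm thick. Origin at the middle of the sleeve, 78.5 mm from the turning axis; +x points outward along the lever to its free tip, 37.5 mm farther on; z is up. It turns in the level plane at 120 mm above the table; only the pipe and its clamps lie below, their tops 22 mm or more beneath the sleeve's underside.
- pump_lever (a joint): Angle of the pump valve's lever, rad: 0 = fully open, lever along its pipe and pointing to the far end; grows clockwise seen from above to 1.571 = fully closed, lever square across the pipe. Hard stops at both ends; stays where it is left. About 0.4 N m of friction (some 5 N at the sleeve). Starts open or partly throttled, 0 to 0.5.
- vent_pivot (a point): The same point on the vent valve, whose branch ends in a ribbed brass silencer 21 mm thick and 40 mm long. Its frame does not turn with the lever: +x runs along the pipe towards the manifold, -x towards the branch's far end, +y to the side where a closed lever points, z up.
- vent_handle: Lever of the vent valve: flat steel bar with a black sleeve, the sleeve 75 mm long, 18 mm wide and 10 mm thick. Origin at the middle of the sleeve, 78.5 mm from the turning axis; +x points outward along the lever to its free tip, 37.5 mm farther on; z is up. It turns in the level plane at 120 mm above the table; only the pipe and its clamps lie below, their tops 22 mm or more beneath the sleeve's underside.
- vent_lever (a joint): Angle of the vent valve's lever, rad: 0 = fully open, lever along its pipe and pointing to the far end; grows clockwise seen from above to 1.571 = fully closed, lever square across the pipe. Hard stops at both ends; stays where it is left. About 0.4 N m of friction (some 5 N at the sleeve). Starts closed.
- gauge_pivot (a point): The same point on the gauge valve, whose branch ends in a white gauge head, a box 70 by 40 by 40 mm. To be left alone. Its frame does not turn with the lever: +x runs along the pipe towards the manifold, -x towards the branch's far end, +y to the side where a closed lever points, z up.
- gauge_handle: Lever of the gauge valve, to be left as it is: flat steel bar with a black sleeve, the sleeve 75 mm long, 18 mm wide and 10 mm thick. Origin at the middle of the sleeve, 78.5 mm from the turning axis; +x points outward along the lever to its free tip, 37.5 mm farther on; z is up. It turns in the level plane at 120 mm above the table; only the pipe and its clamps lie below, their tops 22 mm or more beneath the sleeve's underside.
- gauge_lever (a joint): Angle of the gauge valve's lever, rad: 0 = fully open, lever along its pipe and pointing to the far end; grows clockwise seen from above to 1.571 = fully closed, lever square across the pipe. Hard stops at both ends; stays where it is left. About 0.4 N m of friction (some 5 N at the sleeve). Starts open or nearly so.
- station: Grey base plate, 480 by 600 mm, 12 mm thick, that carries everything: origin on the table under the middle one of the three valve axes, +x towards the manifold tube (105 mm off, its top 83 mm above the table) and the load-lock (round steel chamber 164 mm across with a glass port, centre 215 mm off, top 131 mm above the table).
- jar_mid (a point): Centre of a loose small glass jar with a white cap, 42 mm across, 58 mm tall, standing on the plate between two branches near their far ends.
- bottle_mid (a point): Centre of a loose amber bottle, 48 mm across, 110 mm tall, standing on the plate at its -y edge, outside the row of valves.
- blank_mid (a point): Centre of a loose steel blanking flange, 40 mm across, 22 mm tall, lying on the plate in the other gap between two branches.

How it is judged:
By the outcome, as a careful person would: the job done as asked, in the order asked, and still so for the second after the job is handed in, with the robot touching nothing.
It also fails if it takes over 45 s, if anything falls off the work surface, if the arm or the gripper's body presses on something with over 40 N, if the wrist force passes 120 N, or if a joint passes its speed limit or range.

### The arm

A 7-joint arm with a two-finger parallel gripper is mounted at the origin on the work surface. World frame = base frame: x ahead of the robot, y to its left, z up, the work surface at z = 0. Lengths are in m, angles in rad, forces in N, time in s.
With the tool pointing down it reaches from about 0.35 to 0.9 m from the base axis. Payload 8.1 kg.
Tool frame: the origin (TCP) lies midway between the tips of the shut fingers; the grasp point (between the pads) lies 19 mm behind it; z points along the fingers, y is the direction in which the jaws open and shut (so a half turn about z gives the same grasp; the last joint's range is limited). The gripper opens to 92 mm and grips with 3 to 60 N. Pads are 19 mm wide; open, the fingers measure 130 mm over their backs; the gripper's body (75 mm by 190 mm) begins 47 mm behind the grasp point.
Start: joints at [1.001, 0.434, 0.025, 1.573, -0.012, 1.134, -0.075], TCP at [0.281, -0.558, 0.227] pointing down, gripper open.
Joint ranges: [-2.62, 2.62], [-0.44, 2.09], [-1.27, 1.32], [0.08, 2.57], [-1.32, 4.46], [0.12, 2], [-2.74, 2.74]. Speed limits (rad/s): [2.22, 2.22, 3.01, 3.01, 3.14, 3.14, 3.14].

### API

Orientations are given as a rotation vector (axis times angle).
In Python, from cell import observe, get_image, ticket gives the robot as it stands.
- The arm moves only by the shell command python3 -m jog 'ROWS' [OPENING] [FORCE]. ROWS is JSON, a list of rows, each a list of 4 numbers: the shift along the tool's x, y, z in m, then the turn about the tool's z in rad. In form: [[x, y, z, twist], ...]. A call has 1 to 8 rows; each row shifts and turns the pose as measured when the row begins, along the tool's axes as they then stand; what a row does not reach is not made up. A row lasts 1/10 s, in which the tool goes at most 50 mm and 8.59 degrees, less where a joint would pass 70% of its speed; a pose out of reach is approached as far as the arm can. A call is refused whole if a number of a shift passes 0.05 or a number of a turn 0.15, either way. A call with a gripper value outside its range is refused whole. OPENING is the gripper's target within -1 to 1 (shut at 1, half-way at 0, fully open at -1), set as the call begins (- or left out, the last holds). The fingers move at their own pace and stop on an object; FORCE is the grip in N (left out, the last holds). Time passes only in rows, so rows that do not move let the fingers close. It gives the time, the measured TCP pose, the force and the opening at its end, in the units of the state.
- observe(): the state, without advancing time (a new reading comes with each control period).
- get_image(name): name is "scene" or "top" or "wrist"; returns a dict with "img" (384x512x3 uint8, red, green, blue), "intrinsics" (3x3 intrinsics, pixels), "rvec" (rotation vector, rad) and "tvec" (3), from world to camera coordinates, as OpenCV has them. Camera axes: x right, y down, z forward; pixel columns grow to the right and rows downward; lengths in m; the calibration is good to about 2 mm. A picture is of the moment at which its call begins. There is no depth.
- ticket.sign_off(): hands the job in, once; it reports no verdict.
The state is a dict: "clock": time; "joints": joint angles; "dq": joint speeds; "joint_efforts": joint torques, N m; "position": TCP position; "ee_rot": TCP orientation; "force": force on the tool from outside, world axes, zero at the start; "ft_torque": the same for the moment, N m; "width": opening from 0.0 (shut) to 1.0 (fully open).
Only numpy, scipy, OpenCV 4.12 (cv2) and the standard library are available. Lean on these libraries where they do the work, as an engineer would, in place of code of your own. Each camera call takes 0.05 s, during which the arm holds its last target. There are 200 camera calls.

## Working session

There is one attempt and no reset: what is moved stays moved. The work goes in short steps, Python scripts to look and compute and a shell command to move; the robot and the scene stay as the last step left them, time stands still between calls to the robot, and variables do not carry over. Pictures are saved under pics/ and viewed, about 8 in all and at most 12, crops included, and the job is handed in when it is done.

```bash
mkdir -p pics
cat > h.py <<'E'
import numpy as np,cv2
from cell import observe,get_image,ticket
def snap(cam,fn):
    d=get_image(cam); cv2.imwrite('pics/'+fn,cv2.cvtColor(d['img'],cv2.COLOR_RGB2BGR))
    np.savez('pics/'+fn+'.npz',**{k:np.array(v) for k,v in d.items()}); return d
def ray(d,u,v,z):
    K=np.array(d['intrinsics'],float).reshape(3,3);R=cv2.Rodrigues(np.array(d['rvec'],float))[0];t=np.array(d['tvec'],float).ravel()
    c=-R.T@t; r=R.T@np.linalg.solve(K,[u,v,1]); return c+r*(z-c[2])/r[2]
E
python3 - <<'E'
from h import *
import cv2
for c in ('top','scene'):
    d=snap(c,c+'0.png'); 
a=cv2.imread('pics/top0.png');cv2.imwrite('pics/top0b.png',cv2.resize(a,(800,600),interpolation=cv2.INTER_CUBIC))
a=cv2.imread('pics/scene0.png');cv2.imwrite('pics/scene0b.png',cv2.resize(a,(800,600),interpolation=cv2.INTER_CUBIC))
s=observe();print(s)
R=cv2.Rodrigues(np.array(s['ee_rot']))[0];print(R.round(3))
E
```

```text
{'clock': 0.1, 'joints': array([ 1.0013768 ,  0.43513484,  0.02498813,  1.57395497, -0.01162635,
        1.13400929, -0.07512708]), 'dq': array([ 0.0006541 , -0.00095261,  0.00124504, -0.00290509,  0.0003768 ,
       -0.00179242,  0.00015418]), 'joint_efforts': array([ 2.15103209e-03, -6.69128609e+01,  9.87664908e-01, -3.15153050e+01,
       -6.05442747e-02,  3.73349246e-02,  3.46189347e-05]), 'position': array([ 0.28103932, -0.55776193,  0.22605486]), 'ee_rot': array([-3.05518650e+00, -7.26154894e-01,  6.55353880e-04]), 'force': array([ 0.09949745, -0.11454277, -0.28412414]), 'ft_torque': array([-0.01596974, -0.01561684, -0.00229283]), 'width': 0.9970981234581248}
[[ 0.893  0.45  -0.001]
 [ 0.45  -0.893  0.001]
 [-0.    -0.001 -1.   ]]
```

View pics/top0b.png

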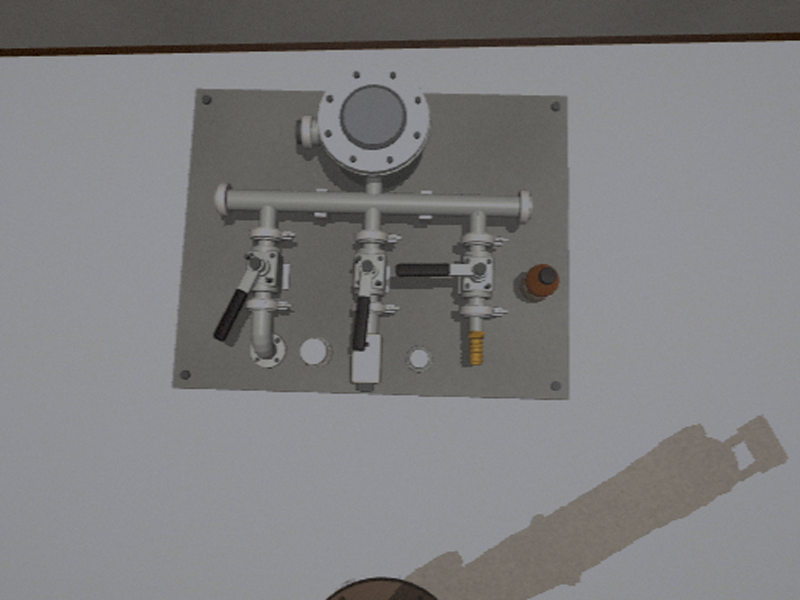

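View pics/scene0b.png

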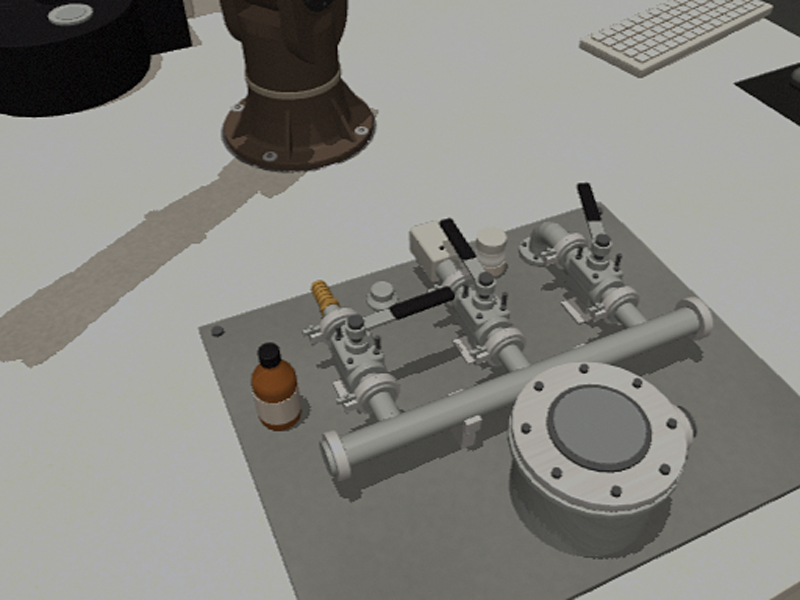

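The top view has the robot at the bottom and world +y to the left. Pump (elbow) is on the left, lever partly throttled, sleeve about (233,314). Gauge is in the middle, lever at (361,323). Vent (brass) is on the right, closed, sleeve about (422,270). The jar is at (420,358), the blank at (314,351) and the bottle at (541,281).

Run:
```python
from h import *
d=dict(np.load('pics/top0.png.npz'))
s=512/800
P={}
for n,u,v,z in [('pumppiv',258,264,.133),('pumpin',245,291,.125),('pumptip',220,339,.125),('gpiv',367,266,.133),('gtip',359,349,.125),('ventpiv',480,269,.133),('ventin',449,270,.125),('venttip',397,270,.125),('jar',420,358,.07),('blank',314,351,.034),('bottle',547,275,.122),('siltip',476,364,.07),('cornerTL',195,89,.012),('TR',568,96,.012),('BL',173,388,.012),('BR',568,399,.012)]:
    P[n]=ray(d,u*s,v*s,z);print(n,P[n].round(4))
q=P['pumppiv']-P['ventpiv'];print(np.linalg.norm(q[:2]),np.degrees(np.arctan2(q[1],q[0]))-90)
for a in('pump','vent'):
    w=P[a+'tip']-P[a+'piv'];print(a,np.linalg.norm(w[:2]),np.degrees(np.arctan2(w[1],w[0])))
```

```text
pumppiv [0.5656 0.1596 0.133 ]
pumpin [0.5296 0.1787 0.125 ]
pumptip [0.4641 0.2112 0.125 ]
gpiv [0.5607 0.0102 0.133 ]
gtip [0.4484 0.0218 0.125 ]
ventpiv [ 0.5545 -0.1435  0.133 ]
ventin [ 0.555  -0.1018  0.125 ]
venttip [ 0.556  -0.0304  0.125 ]
jar [ 0.4375 -0.0603  0.07  ]
blank [0.4509 0.0973 0.034 ]
bottle [ 0.5468 -0.2359  0.122 ]
siltip [ 0.4281 -0.14    0.07  ]
cornerTL [0.8767 0.2983 0.012 ]
TR [ 0.8532 -0.3017  0.012 ]
BL [0.3985 0.3147 0.012 ]
BR [ 0.3763 -0.2805  0.012 ]
0.3033027375805123 -2.0931827675588153
pump 0.11382844786216433 153.04202302044683
vent 0.11307396645651094 89.23133334979845
```

```bash
python3 -m jog '[[0,0,0,0.126],[0,0,0,0.126],[0,0,0,0.126],[0,0,0,0.126],[0.01,-0.045,0,0],[0.01,-0.045,0,0],[0.01,-0.045,0,0],[0.01,-0.045,0,0]]' 1 20; python3 -m jog '[[0.01,-0.045,0,0],[0.01,-0.045,0,0],[0.01,-0.045,0,0],[0.01,-0.045,0,0],[0.01,-0.045,0,0],[0.01,-0.045,0,0],[0.01,-0.045,0,0],[0.01,-0.045,0,0]]'
```

```text
clock: 0.9
position: [0.3279, -0.3796, 0.2217]
ee_rot: [-3.136, 0.109, 0.011]
force: [1.2, -0.6, -0.3]
width: 0.354
clock: 1.7
position: [0.4326, -0.0107, 0.2217]
ee_rot: [-3.137, 0.111, 0.012]
force: [1.3, -1.6, 0.2]
width: 0.008
```

```bash
python3 -m jog '[[0.012,-0.043,0,-0.03],[0.012,-0.043,0,0],[0.011,-0.043,0,0],[0.011,-0.043,0,0],[0,0,0,0],[0,0,0,0]]'
python3 - <<'E'
from h import *
for c in ('wrist','top'):
    snap(c,c+'1.png')
a=cv2.imread('pics/top1.png')[110:290,80:400]
b=cv2.imread('pics/wrist1.png')
cv2.imwrite('pics/c1.png',np.vstack([cv2.resize(b,(480,360)),cv2.resize(a,(480,240))]))
E
```

```text
clock: 2.3
position: [0.4867, 0.1734, 0.2207]
ee_rot: [-3.135, 0.048, 0.014]
force: [0.4, -0.7, -0.4]
width: 0.005
```

View pics/c1.png

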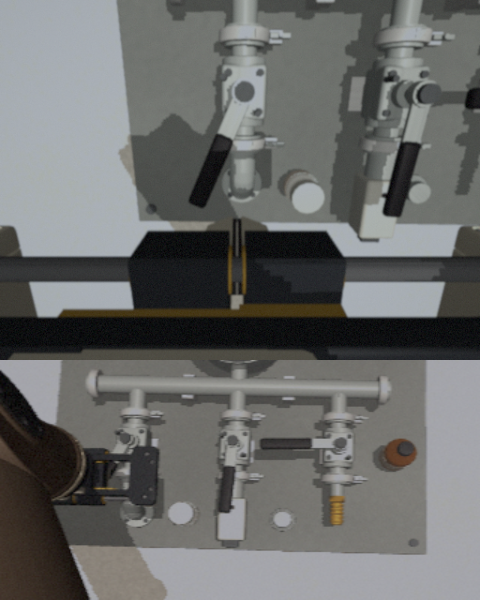

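The wrist view (480 px wide) shows the pump pivot cap at (243,90), sleeve from (222,138) to its tip at (200,204), the gauge pivot at (424,95) and the gauge lever tip at (394,213).

Run:
```python
from h import *
d=dict(np.load('pics/wrist1.png.npz'));s=512/480
p=ray(d,243*s,90*s,.133);t=ray(d,200*s,204*s,.125);i=ray(d,222*s,138*s,.125)
print(p,i,t,np.hypot(*(t-p)[:2]),np.degrees(np.arctan2(*(t-i)[1::-1])))
print(ray(d,424*s,95*s,.133),ray(d,394*s,213*s,.125))
st=observe();R=cv2.Rodrigues(st['ee_rot'])[0];print(st['position'],R.round(3))
```

```text
[0.57100748 0.16599126 0.133     ] [0.53111834 0.18554918 0.125     ] [0.46867411 0.20956764 0.125     ] 0.11122508050941964 158.96132726254024
[0.56254453 0.0173028  0.133     ] [0.45410575 0.02290774 0.125     ]
[0.48662618 0.17268101 0.2209979 ] [[ 0.999 -0.032 -0.009]
 [-0.032 -0.999  0.006]
 [-0.009 -0.006 -1.   ]]
```

```bash
python3 -m jog '[[-0.012,0.018,0,0],[0,0.002,0.03,0],[0,0,0.03,0],[0,0,0.03,0],[0,0,0.018,0],[0,0,0.004,0],[0,0,0,0]]'
```

```text
clock: 3.1
position: [0.4733, 0.1418, 0.1075]
ee_rot: [-3.138, 0.074, 0.008]
force: [-0.5, 0.3, 0.4]
width: 0.004
```

```bash
python3 -m jog '[[0.002,-0.015,0,0],[0.003,-0.015,0,0],[0.006,-0.019,0,0],[0.006,-0.019,0,0],[0.012,-0.013,0,0],[0.012,-0.013,0,0],[0,0,0,0]]'
```

```text
clock: 3.8
position: [0.5205, 0.2363, 0.1117]
ee_rot: [3.135, -0.08, -0.008]
force: [-0.2, -0.0, -0.2]
width: 0.003
```

```bash
python3 -m jog '[[0.011,-0.005,0.003,0],[0.011,-0.005,0.001,0],[0.006,-0.002,0,0]]';python3 -m jog '[[0.006,0,0,0]]'; python3 -m jog '[[0.005,0,0,0]]'
```

```text
clock: 4.1
position: [0.5466, 0.2481, 0.1084]
ee_rot: [3.133, -0.076, -0.013]
force: [-3.7, -3.7, -0.3]
width: 0.005
clock: 4.2
position: [0.552, 0.2486, 0.1084]
ee_rot: [3.134, -0.075, -0.014]
force: [-3.6, 0.4, -1.0]
width: 0.008
clock: 4.3
position: [0.5539, 0.2487, 0.1081]
ee_rot: [3.133, -0.073, -0.024]
force: [-25.5, -3.5, 16.9]
width: 0.002
```

```bash
python3 -m jog '[[0.004,0,0,0]]'; python3 -m jog '[[-0.02,0,0,0],[-0.03,0,0,0],[0,0,-0.03,0],[0,0,-0.04,0],[0,0,-0.03,0],[0,0,0,0]]'
python3 - <<'E'
from h import *
b=snap('wrist','wrist2.png')
cv2.imwrite('pics/c2.png',cv2.resize(cv2.imread('pics/wrist2.png'),(640,480)))
E
```

```text
clock: 4.4
position: [0.5537, 0.2487, 0.108]
ee_rot: [3.131, -0.07, -0.035]
force: [-21.0, -4.2, 15.5]
width: 0.005
clock: 5.0
position: [0.5071, 0.2544, 0.215]
ee_rot: [3.138, -0.07, -0.024]
force: [0.5, -0.7, 0.6]
width: 0.004
```

View pics/c2.png

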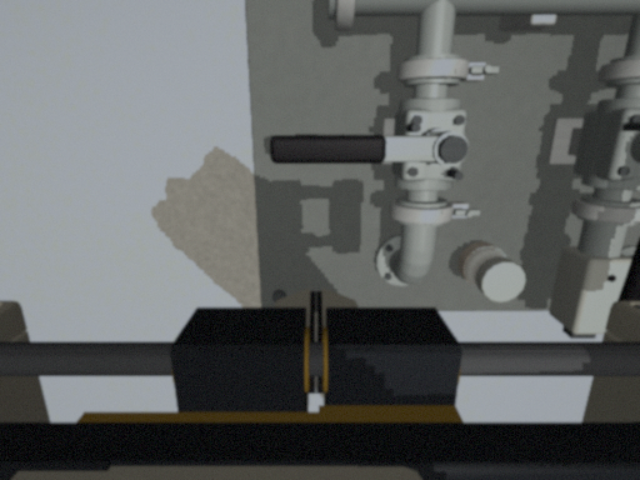

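The wrist view shows the pump lever running from the pivot at (453,150) to its tip at (272,149), square across the pipe, so it is closed. Next is the vent valve.

```bash
python3 -m jog '[[0.0125,0.039,0,0],[0.0125,0.039,0,0],[0.0125,0.039,0,0],[0.0125,0.039,0,0],[0.0125,0.039,0,0],[0.0125,0.039,0,0],[0.0125,0.039,0,0],[0.0125,0.039,0,0]]';python3 -m jog '[[0,0,0,0],[0,0,0,0]]'
python3 - <<'E'
from h import *
for c in ('wrist','top'):
    snap(c,c+'3.png')
a=cv2.imread('pics/top3.png')[110:290,80:400]
b=cv2.imread('pics/wrist3.png')
cv2.imwrite('pics/c3.png',np.vstack([cv2.resize(b,(480,360)),cv2.resize(a,(480,240))]))
E
```

```text
clock: 5.85
position: [0.5978, -0.065, 0.2077]
ee_rot: [-3.138, 0.05, 0.019]
force: [0.5, 1.3, 0.2]
width: 0.006
clock: 6.05
position: [0.5987, -0.0739, 0.2055]
ee_rot: [3.14, -0.067, -0.019]
force: [-0.2, 1.0, -0.5]
width: 0.005
```

View pics/c3.png

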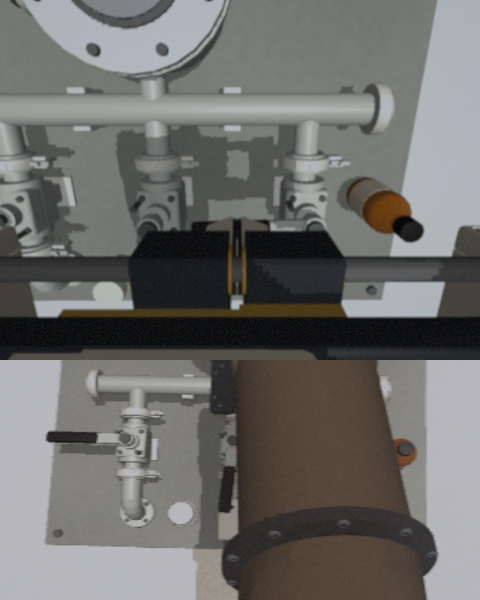

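```bash
python3 -m jog '[[0,-0.008,0.02,0],[0,0,0.03,0],[0,0,0.025,0],[0,0,0.015,0],[0,0,0.006,0],[0,0,0,0]]'
```

```text
clock: 6.75
position: [0.5983, -0.0549, 0.1076]
ee_rot: [-3.139, 0.045, 0.013]
force: [1.4, -0.2, -1.3]
width: 0.008
```

```bash
python3 -m jog '[[-0.011,0.005,0,0],[-0.010,0.004,0,0],[-0.013,-0.001,0,0],[-0.013,-0.001,0,0],[-0.013,0.002,0,0],[-0.013,0.003,0,0],[0,0,0,0]]'
```

```text
clock: 7.45
position: [0.5315, -0.0656, 0.1168]
ee_rot: [-3.138, 0.044, -0.033]
force: [0.4, 1.1, -0.0]
width: 0.001
```

```bash
python3 -m jog '[[0.005,-0.005,0,0],[0,0,0.009,0],[0,0,0,0]]'
```

```text
clock: 7.75
position: [0.5372, -0.0611, 0.1086]
ee_rot: [-3.139, 0.045, -0.035]
force: [-0.4, 0.2, -0.8]
width: 0.007
```

```bash
python3 -m jog '[[-0.012,0.003,0.001,0],[-0.015,0.010,0.001,0],[-0.014,0.010,0.001,0],[-0.008,0.010,0.001,0],[0,0,0,0]]'
```

```text
clock: 8.25
position: [0.4931, -0.0905, 0.1047]
ee_rot: [-3.136, 0.037, -0.059]
force: [-0.7, 0.4, -0.1]
width: 0.005
```

```bash
python3 -m jog '[[-0.006,0.008,-0.003,0],[-0.006,0.008,0,0],[-0.003,0.004,0,0]]';python3 -m jog '[[0,0.005,0,0]]';python3 -m jog '[[0,0.004,0,0]]'
```

```text
clock: 8.55
position: [0.4791, -0.1073, 0.1074]
ee_rot: [-3.133, 0.031, -0.064]
force: [4.9, 4.8, 0.2]
width: 0.005
clock: 8.65
position: [0.4783, -0.1115, 0.1072]
ee_rot: [-3.132, 0.03, -0.063]
force: [-1.6, 4.8, 3.5]
width: 0.004
clock: 8.75
position: [0.4777, -0.1151, 0.1071]
ee_rot: [-3.131, 0.029, -0.061]
force: [-0.0, 5.2, 3.8]
width: 0.005
```

```bash
python3 -m jog '[[0,0.004,0,0]]';python3 -m jog '[[0,0.004,0,0]]'
```

```text
clock: 8.85
position: [0.4775, -0.1158, 0.1071]
ee_rot: [-3.128, 0.025, -0.059]
force: [0.5, 25.5, 8.9]
width: 0.003
clock: 8.95
position: [0.4775, -0.1156, 0.1071]
ee_rot: [-3.123, 0.02, -0.058]
force: [-1.1, 21.1, 9.6]
width: 0.004
```

The force jumped from 5 to 25 N and the motion stopped, so the lever is at its stop. Now I back off, rise clear and check.

```bash
python3 -m jog '[[0,-0.015,0,0],[0,-0.010,0,0],[0,0,-0.03,0],[0,0,-0.04,0],[0,0,-0.04,0],[0,0.04,-0.02,0],[-0.01,0.04,0,0],[0,0,0,0]]'; python3 -m jog '[[-0.02,0.045,0,0],[-0.02,0.045,0,0],[-0.02,0.045,0,0],[-0.02,0.045,0,0],[-0.01,0.045,0,0],[0,0.045,0,0],[0,0,0,0],[0,0,0,0]]'
python3 - <<'E'
from h import *
snap('top','top4.png');snap('scene','scene4.png')
a=cv2.imread('pics/top4.png')[50:270,100:400];b=cv2.imread('pics/scene4.png')
cv2.imwrite('pics/c4.png',cv2.resize(a,(800,587),interpolation=cv2.INTER_CUBIC))
E
```

```text
clock: 9.75
position: [0.4584, -0.1774, 0.2387]
ee_rot: [-3.128, 0.017, -0.042]
force: [-0.8, 1.0, -0.4]
width: 0.005
clock: 10.55
position: [0.3597, -0.4512, 0.2291]
ee_rot: [-3.129, 0.023, -0.027]
force: [0.6, 0.3, 0.3]
width: 0.006
```

View pics/c4.png

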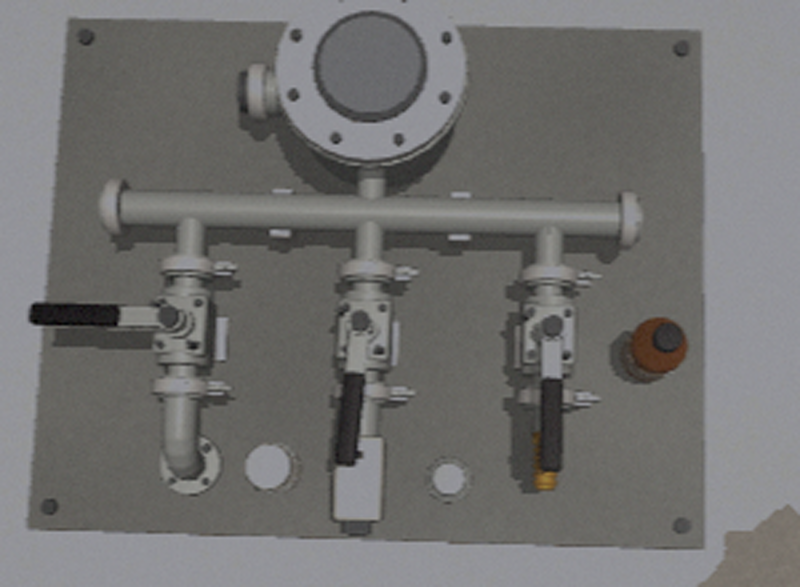

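View pics/scene4.png

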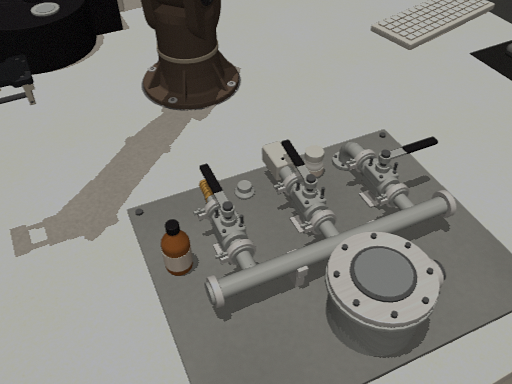

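Top crop: the pump lever lies square to its pipe, from (168,317) to (30,314). The vent lever lies along its pipe, from (551,325) to (551,470). The gauge lever, jar, blank and bottle look unmoved. One numeric check of the angles before handing in.

Run:
```python
from h import *
d=dict(np.load('pics/top4.png.npz'));f=300/800
g=lambda u,v,z:ray(d,100+u*f,50+v*f,z)
a=lambda i,t:np.degrees(np.arctan2(*(t-i)[1::-1])).round(1)
print('vent',a(g(552,345,.12),g(551.5,471,.125)),'pump',a(g(152,317,.12),g(30,314,.125)),'gauge',a(g(357,345,.12),g(346,464,.125)))
print('manifold y',a(g(625,219,.06),g(118,207,.06)))
for n,u,v,z in[('jar',449,480,.07),('blank',270,466,.034),('bottle',668,335,.122)]:print(n,g(u,v,z).round(3))
p=dict(np.load('pics/top0.png.npz'))['img'].astype(int);q=d['img'].astype(int)
D=abs(p-q).max(2)
for n,(u,v) in dict(gauge=(361,323),jar=(420,358),blank=(314,351),bottle=(541,281)).items():
    x,y=int(u*.64),int(v*.64);print(n,D[y-18:y+18,x-10:x+10].max() if n!='gauge' else D[y-20:y+20,x-8:x+8].max())
```

```text
vent 178.1 pump 88.3 gauge 175.0
manifold y 87.7
jar [ 0.436 -0.059  0.07 ]
blank [0.451 0.097 0.034]
bottle [ 0.548 -0.237  0.122]
gauge 14
jar 8
blank 10
bottle 14
```

```bash
python3 -c "
from cell import ticket
print(ticket.sign_off())"
```

```text
the job is handed in; nothing more can be done
None
```

I closed the pump valve first, then opened the vent valve. Both levers were pushed to their stops with the shut fingertips, never gripped, and the job was handed in at about 10.6 s.

- **Stops:** wrist force rose from about 5 N to about 25 N and motion stopped at both ends.
- **Angles:** in the last top picture the pump lever is at 88.3° and the vent lever at 178.1°. With the manifold at 87.7°, square across would be 87.7° and in line 177.7°, so both are within 1°.
- **Everything else:** the gauge lever, jar, blank and bottle match the first picture to within image noise. The arm was clear of everything at hand-in.
- **Irregularity:** the fingertip drifted up 9 mm part-way through the vent push. I backed off, lowered it again and went on. None of the checks failed.

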